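# Load the winder's feed rack in order

### The job

Load the bobbin winder's feed rack: move the four empty wooden bobbins from the rubber pads of the storage board into the rack's four bays, one standing upright on the floor of each bay, near its middle, and leave them standing. Keep their running order: the bobbin that now stands at the left end of the storage row (the robot's own left) goes into the bay next to the brass guide post, the next one along into the next bay, and so on, so that the one at the right end goes into the bay farthest from the post.

Things in the scene. Friction and masses are not known exactly. Their poses are not given: they have to be found in the camera images.
- bobbin_tall: Empty wooden bobbin, the tall slim one: 110 mm high, round foot 36 mm across, waist 26 mm, straight round head 34 mm across over the top 28 mm. All four are the same plain wood, 40 to 80 g, standing upright. Origin: centre of its underside, z up along its axis.
- bobbin_wide: Empty wooden bobbin, the short fat one: 52 mm high, two round flanges 48 mm across (foot 12 mm thick, head over the top 19 mm), waist 36 mm. All four are the same plain wood, 40 to 80 g, standing upright. Origin: centre of its underside, z up along its axis.
- bobbin_cone: Empty wooden bobbin, the conical one: 90 mm high, round base 48 mm across tapering to a straight round neck 24 mm across over the top 35 mm. All four are the same plain wood, 40 to 80 g, standing upright. Origin: centre of its underside, z up along its axis.
- bobbin_square: Empty wooden bobbin, the one with a square foot: foot 38 x 38 x 12 mm, on it a straight round stem 32 mm across; 72 mm high in all. All four are the same plain wood, 40 to 80 g, standing upright. Origin: centre of its underside, z up along its axis.
- pad_a: Round black rubber pad, 64 mm across, 6 mm thick, fixed on the brown wooden storage board (90 x 350 x 12 mm); at the start bobbin_tall stands on it. The four pads look alike and form a straight row, 78 mm apart. Origin: centre of the pad's underside, on the board's top (pad top 6 mm above it). Its y axis runs along the row, to the robot's left.
- pad_b: Round black rubber pad, 64 mm across, 6 mm thick, fixed on the brown wooden storage board (90 x 350 x 12 mm); at the start bobbin_wide stands on it. The four pads look alike and form a straight row, 78 mm apart. Origin: centre of the pad's underside, on the board's top (pad top 6 mm above it). Its y axis runs along the row, to the robot's left.
- pad_c: Round black rubber pad, 64 mm across, 6 mm thick, fixed on the brown wooden storage board (90 x 350 x 12 mm); at the start bobbin_cone stands on it. The four pads look alike and form a straight row, 78 mm apart. Origin: centre of the pad's underside, on the board's top (pad top 6 mm above it). Its y axis runs along the row, to the robot's left.
- pad_d: Round black rubber pad, 64 mm across, 6 mm thick, fixed on the brown wooden storage board (90 x 350 x 12 mm); at the start bobbin_square stands on it. The four pads look alike and form a straight row, 78 mm apart. Origin: centre of the pad's underside, on the board's top (pad top 6 mm above it). Its y axis runs along the row, to the robot's left.
- feed_rack: Feed rack of the bobbin winder, fixed: grey plate 86 x 410 x 12 mm with four square bays in a row along its y axis (y points roughly to the robot's left). Bay centres at x = 0, y = +117, +39, -39 and -117 mm; bay floor 12 mm above the origin; each bay is 70 x 70 mm inside rims and partitions 8 mm thick and 6 mm high. Origin: centre of the plate's underside, on the table.
- guide_post: Brass guide post, round foot 22 mm and head 26 mm across, 58 mm high, fixed upright on one end of the feed rack, at x = 0 and y = +182 or -182 mm in the rack's frame (the end varies; the other end has only a flat black rubber plug 18 mm across). Origin: centre of its underside.
Not all that is in view belongs to the job. Leave any blue or purple look-alike of the bobbin_tall alone.

How it is judged (in metres and radians):
At the end, for the whole second after the job is handed in: Every bobbin is at rest, upright (0.08 rad), on the floor of a bay (underside within 4 mm of it), within 15 mm of the bay centre along each rack axis; counted from the guide post, they stand in the order of their start pads from the robot's left to right (x of bobbin_tall in the frame of feed_rack between -0.015 and 0.015 m and z of bobbin_tall in the frame of feed_rack between 0.008 and 0.016 m and angle between each of bobbin_tall, bobbin_wide, bobbin_cone, bobbin_square's own z axis and vertical below 0.08 rad and linear speed of each of bobbin_tall, bobbin_wide, bobbin_cone, bobbin_square below 0.02 m/s and angular speed of each of bobbin_tall, bobbin_wide, bobbin_cone, bobbin_square below 0.2 rad/s and (y of bobbin_tall in the frame of feed_rack between 0.102 and 0.132 m or y of bobbin_tall in the frame of feed_rack between 0.024 and 0.054 m or y of bobbin_tall in the frame of feed_rack between -0.054 and -0.024 m or y of bobbin_tall in the frame of feed_rack between -0.132 and -0.102 m) and x of bobbin_wide in the frame of feed_rack between -0.015 and 0.015 m and z of bobbin_wide in the frame of feed_rack between 0.008 and 0.016 m and (y of bobbin_wide in the frame of feed_rack between 0.102 and 0.132 m or y of bobbin_wide in the frame of feed_rack between 0.024 and 0.054 m or y of bobbin_wide in the frame of feed_rack between -0.054 and -0.024 m or y of bobbin_wide in the frame of feed_rack between -0.132 and -0.102 m) and x of bobbin_cone in the frame of feed_rack between -0.015 and 0.015 m and z of bobbin_cone in the frame of feed_rack between 0.008 and 0.016 m and (y of bobbin_cone in the frame of feed_rack between 0.102 and 0.132 m or y of bobbin_cone in the frame of feed_rack between 0.024 and 0.054 m or y of bobbin_cone in the frame of feed_rack between -0.054 and -0.024 m or y of bobbin_cone in the frame of feed_rack between -0.132 and -0.102 m) and x of bobbin_square in the frame of feed_rack between -0.015 and 0.015 m and z of bobbin_square in the frame of feed_rack between 0.008 and 0.016 m and (y of bobbin_square in the frame of feed_rack between 0.102 and 0.132 m or y of bobbin_square in the frame of feed_rack between 0.024 and 0.054 m or y of bobbin_square in the frame of feed_rack between -0.054 and -0.024 m or y of bobbin_square in the frame of feed_rack between -0.132 and -0.102 m) and ((y of pad_b in the frame of pad_a above 0 m and ((horizontal distance between bobbin_wide and guide_post below 0.104 m and horizontal distance between bobbin_tall and guide_post above 0.104 m) or (horizontal distance between bobbin_wide and guide_post below 0.182 m and horizontal distance between bobbin_tall and guide_post above 0.182 m) or (horizontal distance between bobbin_wide and guide_post below 0.26 m and horizontal distance between bobbin_tall and guide_post above 0.26 m))) or (y of pad_b in the frame of pad_a below 0 m and ((horizontal distance between bobbin_tall and guide_post below 0.104 m and horizontal distance between bobbin_wide and guide_post above 0.104 m) or (horizontal distance between bobbin_tall and guide_post below 0.182 m and horizontal distance between bobbin_wide and guide_post above 0.182 m) or (horizontal distance between bobbin_tall and guide_post below 0.26 m and horizontal distance between bobbin_wide and guide_post above 0.26 m)))) and ((y of pad_c in the frame of pad_a above 0 m and ((horizontal distance between bobbin_cone and guide_post below 0.104 m and horizontal distance between bobbin_tall and guide_post above 0.104 m) or (horizontal distance between bobbin_cone and guide_post below 0.182 m and horizontal distance between bobbin_tall and guide_post above 0.182 m) or (horizontal distance between bobbin_cone and guide_post below 0.26 m and horizontal distance between bobbin_tall and guide_post above 0.26 m))) or (y of pad_c in the frame of pad_a below 0 m and ((horizontal distance between bobbin_tall and guide_post below 0.104 m and horizontal distance between bobbin_cone and guide_post above 0.104 m) or (horizontal distance between bobbin_tall and guide_post below 0.182 m and horizontal distance between bobbin_cone and guide_post above 0.182 m) or (horizontal distance between bobbin_tall and guide_post below 0.26 m and horizontal distance between bobbin_cone and guide_post above 0.26 m)))) and ((y of pad_c in the frame of pad_b above 0 m and ((horizontal distance between bobbin_cone and guide_post below 0.104 m and horizontal distance between bobbin_wide and guide_post above 0.104 m) or (horizontal distance between bobbin_cone and guide_post below 0.182 m and horizontal distance between bobbin_wide and guide_post above 0.182 m) or (horizontal distance between bobbin_cone and guide_post below 0.26 m and horizontal distance between bobbin_wide and guide_post above 0.26 m))) or (y of pad_c in the frame of pad_b below 0 m and ((horizontal distance between bobbin_wide and guide_post below 0.104 m and horizontal distance between bobbin_cone and guide_post above 0.104 m) or (horizontal distance between bobbin_wide and guide_post below 0.182 m and horizontal distance between bobbin_cone and guide_post above 0.182 m) or (horizontal distance between bobbin_wide and guide_post below 0.26 m and horizontal distance between bobbin_cone and guide_post above 0.26 m)))) and ((y of pad_d in the frame of pad_a above 0 m and ((horizontal distance between bobbin_square and guide_post below 0.104 m and horizontal distance between bobbin_tall and guide_post above 0.104 m) or (horizontal distance between bobbin_square and guide_post below 0.182 m and horizontal distance between bobbin_tall and guide_post above 0.182 m) or (horizontal distance between bobbin_square and guide_post below 0.26 m and horizontal distance between bobbin_tall and guide_post above 0.26 m))) or (y of pad_d in the frame of pad_a below 0 m and ((horizontal distance between bobbin_tall and guide_post below 0.104 m and horizontal distance between bobbin_square and guide_post above 0.104 m) or (horizontal distance between bobbin_tall and guide_post below 0.182 m and horizontal distance between bobbin_square and guide_post above 0.182 m) or (horizontal distance between bobbin_tall and guide_post below 0.26 m and horizontal distance between bobbin_square and guide_post above 0.26 m)))) and ((y of pad_d in the frame of pad_b above 0 m and ((horizontal distance between bobbin_square and guide_post below 0.104 m and horizontal distance between bobbin_wide and guide_post above 0.104 m) or (horizontal distance between bobbin_square and guide_post below 0.182 m and horizontal distance between bobbin_wide and guide_post above 0.182 m) or (horizontal distance between bobbin_square and guide_post below 0.26 m and horizontal distance between bobbin_wide and guide_post above 0.26 m))) or (y of pad_d in the frame of pad_b below 0 m and ((horizontal distance between bobbin_wide and guide_post below 0.104 m and horizontal distance between bobbin_square and guide_post above 0.104 m) or (horizontal distance between bobbin_wide and guide_post below 0.182 m and horizontal distance between bobbin_square and guide_post above 0.182 m) or (horizontal distance between bobbin_wide and guide_post below 0.26 m and horizontal distance between bobbin_square and guide_post above 0.26 m)))) and ((y of pad_d in the frame of pad_c above 0 m and ((horizontal distance between bobbin_square and guide_post below 0.104 m and horizontal distance between bobbin_cone and guide_post above 0.104 m) or (horizontal distance between bobbin_square and guide_post below 0.182 m and horizontal distance between bobbin_cone and guide_post above 0.182 m) or (horizontal distance between bobbin_square and guide_post below 0.26 m and horizontal distance between bobbin_cone and guide_post above 0.26 m))) or (y of pad_d in the frame of pad_c below 0 m and ((horizontal distance between bobbin_cone and guide_post below 0.104 m and horizontal distance between bobbin_square and guide_post above 0.104 m) or (horizontal distance between bobbin_cone and guide_post below 0.182 m and horizontal distance between bobbin_square and guide_post above 0.182 m) or (horizontal distance between bobbin_cone and guide_post below 0.26 m and horizontal distance between bobbin_square and guide_post above 0.26 m))))); the robot touches nothing.
It also fails if it takes over 102 s, if anything falls off the work surface, if the arm or the gripper's body presses on something with over 40 N, if the wrist force passes 120 N, or if a joint passes its speed limit or range.

### The arm

A 6-joint arm with a two-finger parallel gripper is mounted at the origin on the work surface. World frame = base frame: x ahead of the robot, y to its left, z up, the work surface at z = 0. Lengths are in mm, angles in rad, forces in N, time in s.
With the tool pointing down it reaches from about 350 to 925 mm from the base axis. Payload 6.4 kg.
Tool frame: the origin (TCP) lies at the centre of the arm's flange, where the gripper is bolted on; the fingertips stand 173 mm ahead of it and the grasp point (between the pads) lies 155 mm ahead of it (nose_length is the distance from the TCP to the fingertips, in mm); z points along the fingers, y is the line along which they close (so a half turn about z gives the same grasp; the last joint's range is limited). The gripper opens to 85 mm and grips with 20 to 120 N. Pads are 22 mm wide; open, the fingers measure 114 mm over their backs; the gripper's body (76 mm by 85 mm) begins 54 mm behind the grasp point. The pads swing forward as they close: fully open they stand 13 mm farther back than shut.
Start: joints at [-1.277, 0.245, 1.558, -0, 1.339, -0.174], TCP at [293.107, -580.176, 404.69] pointing down, gripper open.
Joint ranges: [-3.13, 3.13], [-1.02, 2.26], [0.13, 2.54], [-0.95, 4.09], [0.21, 2.88], [-2.74, 2.74]. Speed limits (rad/s): [2.57, 2.57, 3.14, 3.14, 3.14, 3.14].

### API

Orientations are given as [roll, pitch, yaw] about the fixed x, y, z axes, in that order (R = Rz(yaw) Ry(pitch) Rx(roll)).
In Python, from bench import observe, grab_frame, calibration, close_job, nose_length gives the robot as it stands.
- The arm moves only by the shell command python3 -m pendant 'ROWS' [FORCE]. ROWS is JSON, a list of rows, each a list of 7 numbers: the turn, a rotation vector about the world's x, y, z in rad, then the shift along the world's x, y, z in mm, then the opening, from 0 (shut) to 1 (fully open). A call has 1 to 12 rows; each row shifts and turns the commanded pose from where the row before left it; what a row does not reach is not made up. A row lasts 1/10 s, in which the tool goes at most 50 mm and 8.59 degrees, less where a joint would pass 70% of its speed; a pose out of reach is approached as far as the arm can. A call with a gripper value outside its range is refused whole. The fingers move at their own pace and stop on an object; FORCE is the grip in N (left out, the last holds). Time passes only in rows, so rows that do not move let the fingers close. It gives the time, the measured TCP pose, the force, the opening and the grip force at its end, in the units of the state.
- observe(): the state, without advancing time (a new reading comes with each control period).
- grab_frame(name): name is "side" or "top"; returns the picture (400x640x3 uint8, blue, green, red); there is no depth.
- calibration(name): a dict with "fx", "fy", "cx", "cy" (pixels), "k1" (the pictures are not rectified: a ray, as slopes to the right and down, at radius r is drawn at 1 + k1 r^2 times it, then the intrinsics apply), "T" (4x4, takes a point from camera to world coordinates). Camera axes: x right, y up, looking along -z (the intrinsics and any distortion apply to the point x, -y, -z); pixel columns grow to the right and rows downward; lengths in mm; the calibration is good to about 2 mm. A picture is of the moment at which its call begins. calibration takes no time and is no camera call.
- close_job(): hands the job in; it is judged then, once.
The state is a dict: "clock": time; "joint_positions": joint angles; "joint_vel": joint speeds; "joint_torque": joint torques, N m; "eef_pos": TCP position; "ee_rot": TCP orientation; "force": force on the tool from outside, world axes, zero at the start; "moment": the same for the moment, N m; "finger_gap": finger opening in mm; "finger_force": force on a finger pad.
Only numpy, scipy, OpenCV 4.12 (cv2) and the standard library are available. Lean on these libraries where they do the work, as an engineer would, in place of code of your own. Each camera call takes 0.05 s, during which the arm holds its last target. There are 200 camera calls.

## Working session

There is one attempt and no reset: what is moved stays moved. The work goes in short steps, Python scripts to look and compute and a shell command to move; the robot and the scene stay as the last step left them, time stands still between calls to the robot, and variables do not carry over. Pictures are saved under pics/ and viewed, at most 14 in all, crops included, and the job is handed in when it is done.

```bash
mkdir -p pics; python3 - <<'E'
from bench import *
import cv2
for n in("top","side"):
    cv2.imwrite(f"pics/{n}0.png",grab_frame(n)); c=calibration(n); print(n,{k:(v if k!='T' else [[round(float(x),3) for x in r] for r in v]) for k,v in c.items()})
s=observe();print(s["eef_pos"],s["ee_rot"],s["finger_gap"],s["clock"],nose_length)
E
```

```text
top {'fx': 489.116746689979, 'fy': 489.116746689979, 'cx': 328.52226932691343, 'cy': 197.42401909736597, 'k1': 0.03897059579078777, 'T': [[-0.01, 0.999, -0.034, 571.933], [-1.0, -0.01, -0.004, 8.108], [-0.004, 0.034, 0.999, 1083.019], [0.0, 0.0, 0.0, 1.0]]}
side {'fx': 498.6120886725444, 'fy': 498.6120886725444, 'cx': 324.2698314524527, 'cy': 194.00323561128542, 'k1': 0.036564201139468136, 'T': [[-0.776, 0.459, -0.432, 257.264], [-0.631, -0.563, 0.534, 471.625], [0.001, 0.687, 0.727, 685.612], [0.0, 0.0, 0.0, 1.0]]}
[ 293.04636283 -579.96248207  403.68783297] [-3.13990330e+00 -3.21633473e-04  4.67765771e-01] 85.22797355974308 0.1 173.4
```

View pics/top0.png

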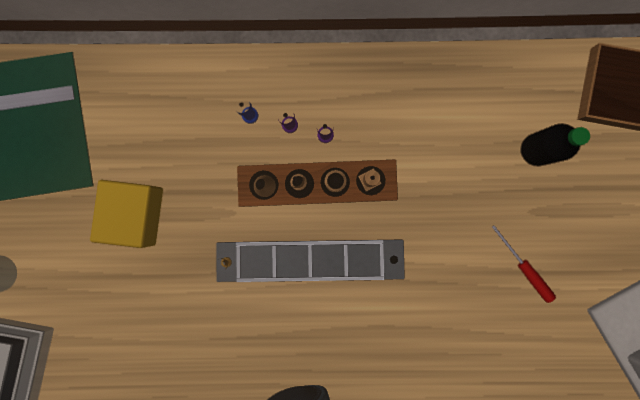

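View pics/side0.png

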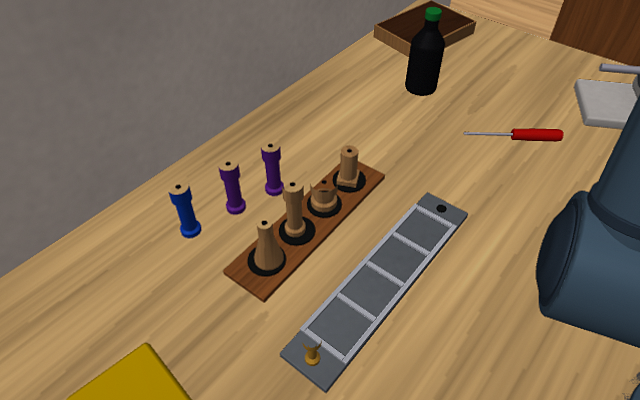

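Top view: the post is at the left end (226,262). Pads run from the left: cone (263,184), tall (299,183), wide (335,181), square (371,180). The plug is at (394,260). Blue and purple decoys stand beyond the board.

```bash
cat > h.py <<'E'
import numpy as np, cv2
from bench import calibration
def ray(n,u,v):
    c=calibration(n);T=np.array(c["T"])
    K=np.array([[c["fx"],0,c["cx"]],[0,c["fy"],c["cy"]],[0,0,1]])
    p=cv2.undistortPoints(np.array([[[u,v]]],float),K,np.array([c["k1"],0,0,0.]))[0,0]
    return T[:3,3],T[:3,:3]@np.array([p[0],-p[1],-1])
def onz(n,u,v,z):
    o,d=ray(n,u,v);return o+d*(z-o[2])/d[2]
def tri(a,b):
    o1,d1=ray("top",*a);o2,d2=ray("side",*b)
    s=np.linalg.lstsq(np.c_[d1,-d2],o2-o1,rcond=None)[0]
    p,q=o1+s[0]*d1,o2+s[1]*d2;return (p+q)/2,np.linalg.norm(p-q)
E
python3 - <<'E'
from h import *
t=cv2.imread("pics/top0.png");s=cv2.imread("pics/side0.png")
hsv=cv2.cvtColor(t,cv2.COLOR_BGR2HSV)
def rect(m,z,name):
    cs,_=cv2.findContours(m,cv2.RETR_EXTERNAL,cv2.CHAIN_APPROX_NONE);c=max(cs,key=cv2.contourArea)
    b=cv2.boxPoints(cv2.minAreaRect(c));P=np.array([onz("top",*q,z) for q in b]);print(name,b.round(1).tolist(),P.round(1)[:,:2].tolist(),P.mean(0).round(1))
roi=np.zeros(t.shape[:2],np.uint8);roi[225:300,200:420]=255
m=((hsv[...,1]<60)*255).astype(np.uint8)&roi
rect(cv2.morphologyEx(m,cv2.MORPH_OPEN,np.ones((5,5))),12,"rack")
roi[:]=0;roi[145:220,225:410]=255
print(hsv[200,250],hsv[200,220],hsv[150,310])
m=((hsv[...,2]<115)*255).astype(np.uint8)&roi
rect(cv2.morphologyEx(m,cv2.MORPH_OPEN,np.ones((5,5))),12,"board")
a=cv2.resize(t[95:295,205:415],None,fx=3.8,fy=3,interpolation=cv2.INTER_CUBIC)
a=cv2.resize(t[150:290,210:410],None,fx=4,fy=4,interpolation=cv2.INTER_CUBIC)
b=cv2.resize(s[135:285,225:405],None,fx=4,fy=4,interpolation=cv2.INTER_CUBIC)
cv2.imwrite("pics/t1.png",cv2.convertScaleAbs(a,alpha=1.5));cv2.imwrite("pics/s1.png",cv2.convertScaleAbs(b,alpha=1.3))
E
```

```text
rack [[216.39999389648438, 241.89999389648438], [402.8999938964844, 239.10000610351562], [403.5, 279.0], [217.0, 281.79998779296875]] [[514.2, 257.4], [516.3, -149.3], [430.0, -149.2], [427.9, 256.1]] [472.1  53.8  12. ]
[ 12 168  97] [ 16 121 141] [ 16 120 145]
board [[236.5, 165.10000610351562], [396.0, 158.60000610351562], [397.70001220703125, 200.3000030517578], [238.1999969482422, 206.8000030517578]] [[681.9, 213.1], [692.6, -136.9], [601.1, -139.3], [590.5, 209.7]] [641.5  36.6  12. ]
```

View pics/t1.png

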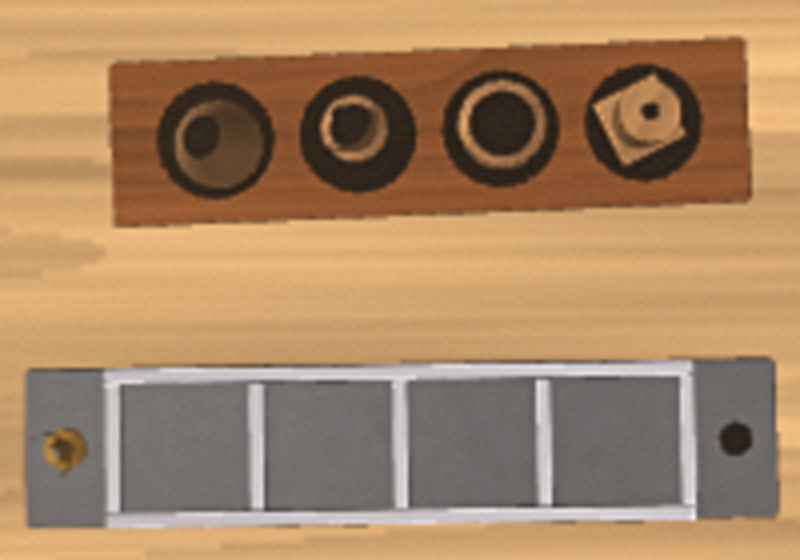

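View pics/s1.png

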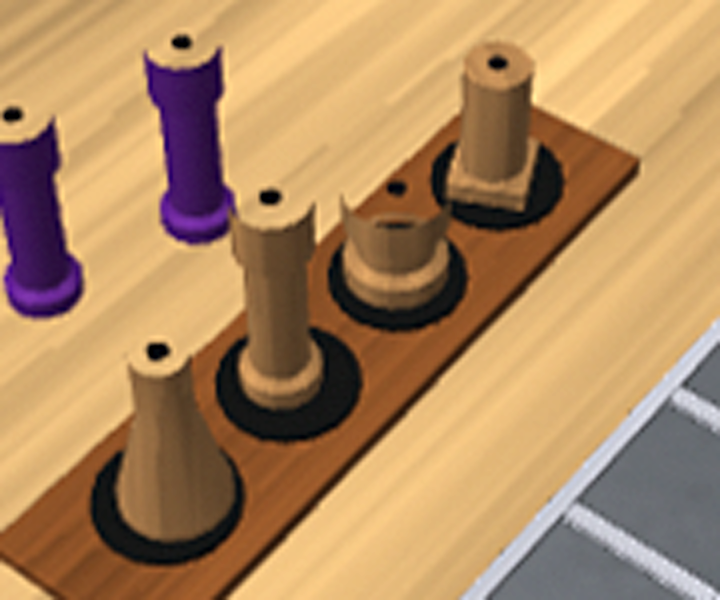

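Top crop: pads centred at about (216,141), (358,134), (500,128), (644,122), with bobbin heads at (201,137), (352,127), (502,124), (651,111). The side crop shows the head holes at (157,351), (270,197), (396,188), (497,63).

```bash
python3 - <<'E'
from h import *
f=lambda p:(p[0]/4+210-.4,p[1]/4+150-.4)
g=lambda p:(p[0]/4+225-.4,p[1]/4+135-.4)
pads=[(216,141),(358,134),(500,128),(644,122)];tops=[(201,137),(352,127),(502,124),(651,111)];side=[(157,351),(270,197),(396,188),(497,63)]
padS=[(167,494),(289,382),(398,262),(498,164)]
for n,p,t,s,ps,z in zip(("cone","tall","wide","sq"),pads,tops,side,padS,(108,128,70,90)):
    print(n,"pad",onz("top",*f(p),18).round(1)[:2],onz("side",*g(ps),18).round(1)[:2],"head",onz("top",*f(t),z).round(1)[:2],onz("side",*g(s),z).round(1)[:2],"tri",[x.round(1) for x in tri(f(t),g(s))])
print("decoys",onz("side",*g((180,42)),110).round(),onz("side",*g((12,115)),110).round())
print("rack corners z12",[onz("top",*f(q),12).round(1)[:2].tolist() for q in((27,370),(774,358),(778,515),(28,526))])
print("bays z12",[onz("top",*f(q),12).round(1)[:2].tolist() for q in((186,447),(330,445),(473,443),(615,440))],"plug",onz("top",*f((736,438)),12).round(1))
# side view: bay centres (full image px of the bay corners)
print("side rack corners z12",[onz("side",*q,12).round(1)[:2].tolist() for q in((281,354),(328,390),(467,213),(430,193))])
E
```

```text
cone pad [637.6 153.2] [636.9 153.6] head [634.1 148.4] [634.6 150.8] tri [array([634.9, 149.3, 106.3]), np.float64(1.9)]
tall pad [640.6  75.8] [637.2  77.5] head [637.   71.7] [642.   76.9] tri [array([639.9,  74. , 126.8]), np.float64(7.2)]
wide pad [643.1  -1.7] [645.1  -6.7] head [641.7  -2.2] [643.2  -2.9] tri [array([641.9,  -2. ,  71.5]), np.float64(0.9)]
sq pad [645.6 -80.2] [648.3 -86.2] head [646.1 -77.8] [645.4 -77.2] tri [array([646.1, -78. ,  89.1]), np.float64(0.2)]
decoys [748.  18. 110.] [771.  96. 110.]
rack corners z12 [[513.9, 257.6], [516.3, -149.8], [431.3, -150.5], [429.4, 257.0]]
bays z12 [[471.1, 171.2], [471.4, 92.7], [471.7, 14.8], [472.6, -62.6]] plug [ 473.1 -128.4   12. ]
side rack corners z12 [[508.4, 258.6], [424.6, 256.2], [430.5, -148.3], [507.3, -149.4]]
```

```bash
python3 -m pendant '[[0,0,0.138,20,40,0,1],[0,0,0.138,20,40,0,1],[0,0,0.138,20,40,0,1],[0,0,0.138,20,40,0,1],[0,0,0.138,20,40,0,1],[0,0,0.138,20,40,0,1],[0,0,0.138,20,40,0,1],[0,0,0.137,20,40,0,1],[0,0,0,20,40,0,1],[0,0,0,20,40,0,1],[0,0,0,20,40,0,1],[0,0,0,20,40,0,1]]' 30
python3 -m pendant '[[0,0,0,17,40,0,1],[0,0,0,17,40,0,1],[0,0,0,17,40,0,1],[0,0,0,17,40,0,1],[0,0,0,17,40,0,1],[0,0,0,16,40,0,1],[0,0,0,0,10,0,1],[0,0,0,0,0,0,1],[0,0,0,0,0,0,1]]'
```

```text
clock: 1.3
eef_pos: [533.5, -98.3, 404.4]
ee_rot: [-3.141, -0.0, 1.571]
force: [0.6, -1.3, 0.4]
finger_gap: 85.5
finger_force: 0.0
clock: 2.2
eef_pos: [633.8, 149.1, 404.2]
ee_rot: [-3.141, 0.001, 1.57]
force: [0.8, -0.1, 0.5]
finger_gap: 85.4
finger_force: 0.0
```

```bash
python3 -m pendant '[[0,0,0,0,0,-40,1],[0,0,0,0,0,-40,1],[0,0,0,0,0,-30,0.8],[0,0,0,0,0,-25,0.8],[0,0,0,0,0,-22,0.8],[0,0,0,0,0,0,0.8],[0,0,0,0,0,0,0],[0,0,0,0,0,0,0],[0,0,0,0,0,0,0],[0,0,0,0,0,0,0],[0,0,0,0,0,0,0],[0,0,0,0,0,0,0]]' 30
```

```text
clock: 3.4
eef_pos: [634.8, 149.8, 249.6]
ee_rot: [3.139, 0.0, 1.571]
force: [-0.1, -0.9, 6.3]
finger_gap: 23.1
finger_force: 31.5
```

```bash
python3 -m pendant '[[0,0,0,0,0,10,0],[0,0,0,0,0,20,0],[0,0,0,0,0,30,0],[0,0,0,0,0,20,0],[0,0,0,0,0,0,0]]'
python3 - <<'E'
from bench import *; import cv2
cv2.imwrite("pics/s2.png",grab_frame("side"))
E
```

```text
clock: 3.9
eef_pos: [635.1, 150.1, 331.9]
ee_rot: [3.134, -0.001, 1.571]
force: [1.3, -0.6, -0.2]
finger_gap: 23.3
finger_force: 30.9
```

View pics/s2.png

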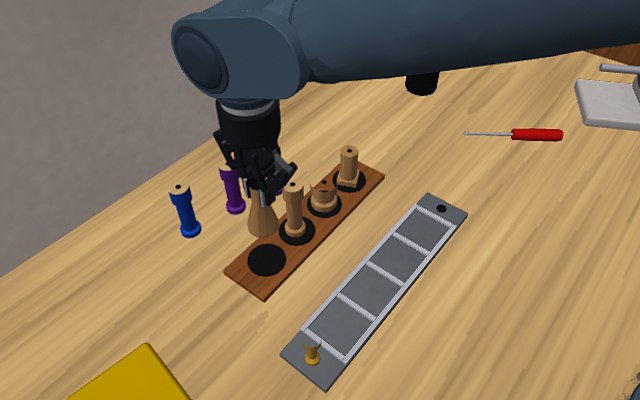

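The cone is held clear of its pad; now carrying it to bay 1.

```bash
python3 -m pendant '[[0,0,0,-20,3,0,0],[0,0,0,-40,6,0,0],[0,0,0,-40,6,0,0],[0,0,0,-40,6,0,0],[0,0,0,-23,0,0,0],[0,0,0,0,0,-30,0],[0,0,0,0,0,-30,0],[0,0,0,0,0,-10,0],[0,0,0,0,0,0,0],[0,0,0,0,0,0,0]]'
python3 - <<'E'
from bench import *; import cv2
cv2.imwrite("pics/s3.png",grab_frame("side")[150:400,200:500].repeat(2,0).repeat(2,1))
E
```

```text
clock: 4.95
eef_pos: [471.5, 170.8, 258.0]
ee_rot: [3.141, -0.0, 1.571]
force: [-0.5, -0.2, -1.0]
finger_gap: 22.9
finger_force: 31.0
```

View pics/s3.png

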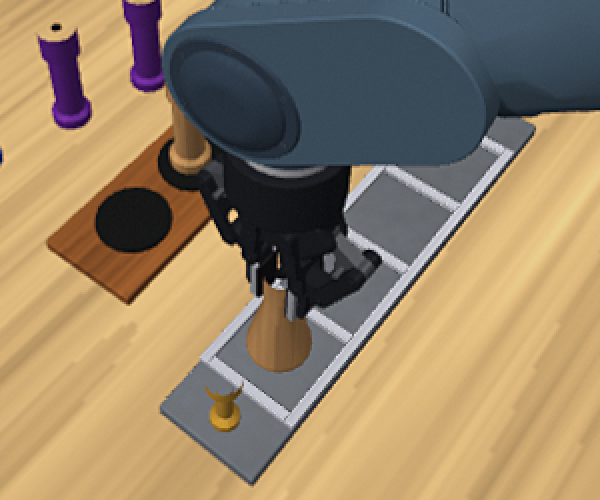

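Cone hangs over bay 1, base at about (280,345) of the crop, centred in the bay. Lowering by feel.

```bash
python3 -m pendant '[[0,0,0,0,0,-6,0],[0,0,0,0,0,-4,0],[0,0,0,0,0,-2,0],[0,0,0,0,0,0,0]]'; python3 -m pendant '[[0,0,0,0,0,-2,0],[0,0,0,0,0,0,0]]';
```

```text
clock: 5.4
eef_pos: [471.0, 170.8, 245.4]
ee_rot: [-3.141, 0.0, 1.571]
force: [-0.6, -0.1, -1.4]
finger_gap: 23.1
finger_force: 31.0
clock: 5.6
eef_pos: [471.2, 170.8, 243.7]
ee_rot: [3.141, -0.0, 1.571]
force: [0.2, 0.6, -0.3]
finger_gap: 23.0
finger_force: 30.9
```

```bash
python3 -m pendant '[[0,0,0,0,0,-1.5,0],[0,0,0,0,0,0,0]]'; python3 -m pendant '[[0,0,0,0,0,-1,0],[0,0,0,0,0,0,0]]';
```

```text
clock: 5.8
eef_pos: [471.5, 170.9, 243.6]
ee_rot: [-3.141, 0.0, 1.571]
force: [-4.0, -1.0, 9.5]
finger_gap: 23.6
finger_force: 32.1
clock: 6.0
eef_pos: [471.7, 171.0, 243.6]
ee_rot: [-3.141, 0.0, 1.571]
force: [-7.8, -0.5, 17.6]
finger_gap: 23.1
finger_force: 33.0
```

```bash
python3 -m pendant '[[0,0,0,0,0,2,0],[0,0,0,0,0,0,0.3],[0,0,0,0,0,0,0.4],[0,0,0,0,0,0,0.55],[0,0,0,0,0,0,0.7],[0,0,0,0,0,0,0.7],[0,0,0,0,0,20,0.8],[0,0,0,0,0,40,0.8],[0,0,0,0,0,40,0.8],[0,0,0,0,0,0,0.8]]'
python3 -m pendant '[[0,0,0,28,-16,0,0.8],[0,0,0,35,-20,0,0.8],[0,0,0,35,-20,0,0.8],[0,0,0,35,-20,0,0.8],[0,0,0,35,-20,0,0.8],[0,0,0,0,0,0,0.8],[0,0,0,0,0,0,0.8]]'
python3 - <<'E'
from bench import *; import cv2
cv2.imwrite("pics/s4.png",grab_frame("side")[150:400,200:500].repeat(2,0).repeat(2,1))
E
```

```text
clock: 7.0
eef_pos: [473.0, 171.1, 349.5]
ee_rot: [3.13, -0.001, 1.571]
force: [-0.4, -0.4, 0.1]
finger_gap: 68.1
finger_force: 0.0
clock: 7.7
eef_pos: [639.3, 74.3, 341.9]
ee_rot: [-3.14, -0.0, 1.57]
force: [-0.4, -0.5, -1.2]
finger_gap: 68.2
finger_force: 0.0
```

View pics/s4.png

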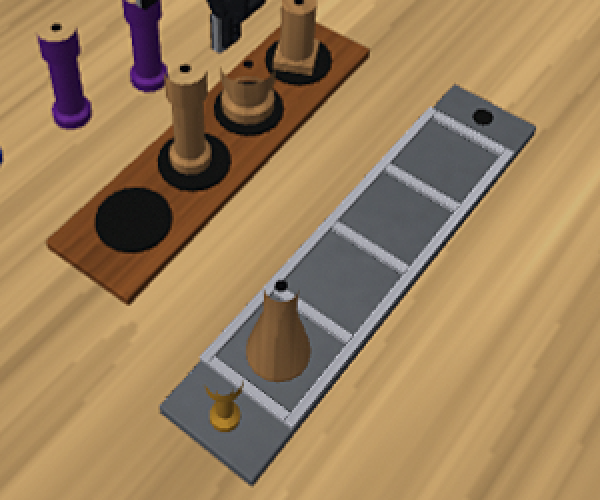

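Cone stands in the middle of bay 1. Next, the tall one.

```bash
python3 -m pendant '[[0,0,0,0,0,-30,0.8],[0,0,0,0,0,-27,0.8],[0,0,0,0,0,-20,0.8],[0,0,0,0,0,0,0.8],[0,0,0,0,0,0,0],[0,0,0,0,0,0,0],[0,0,0,0,0,0,0],[0,0,0,0,0,0,0],[0,0,0,0,0,0,0]]'
python3 -m pendant '[[0,0,0,0,0,10,0],[0,0,0,0,0,30,0],[0,0,0,0,0,30,0],[0,0,0,0,0,0,0],[0,0,0,0,0,0,0]]'
```

```text
clock: 8.65
eef_pos: [639.8, 74.8, 268.3]
ee_rot: [3.138, -0.0, 1.571]
force: [0.1, -0.1, 6.1]
finger_gap: 32.8
finger_force: 30.2
clock: 9.15
eef_pos: [639.1, 74.8, 336.8]
ee_rot: [3.14, 0.0, 1.571]
force: [-0.0, 0.1, -1.0]
finger_gap: 33.4
finger_force: 30.1
```

```bash
python3 -m pendant '[[0,0,0,-28,3,0,0],[0,0,0,-40,5,0,0],[0,0,0,-40,5,0,0],[0,0,0,-40,5,0,0],[0,0,0,-20,0,0,0],[0,0,0,0,0,-30,0],[0,0,0,0,0,-30,0],[0,0,0,0,0,-8,0],[0,0,0,0,0,-4,0],[0,0,0,0,0,0,0],[0,0,0,0,0,0,0]]'
python3 -m pendant '[[0,0,0,0,0,-1.5,0],[0,0,0,0,0,0,0]]'; python3 -m pendant '[[0,0,0,0,0,-1,0],[0,0,0,0,0,0,0]]'
```

```text
clock: 10.25
eef_pos: [471.7, 92.8, 265.2]
ee_rot: [3.14, 0.0, 1.571]
force: [-0.2, -0.3, -0.5]
finger_gap: 33.2
finger_force: 30.2
clock: 10.45
eef_pos: [471.4, 92.8, 263.3]
ee_rot: [3.14, 0.0, 1.571]
force: [0.1, -0.2, -1.0]
finger_gap: 33.3
finger_force: 30.2
clock: 10.65
eef_pos: [471.4, 92.8, 262.3]
ee_rot: [3.14, 0.0, 1.571]
force: [-0.4, 0.6, 1.8]
finger_gap: 33.1
finger_force: 30.4
```

```bash
python3 - <<'E'
from bench import *; import cv2
cv2.imwrite("pics/s5.png",grab_frame("side")[150:400,200:500].repeat(2,0).repeat(2,1))
E
```

```text
(no output)
```

View pics/s5.png

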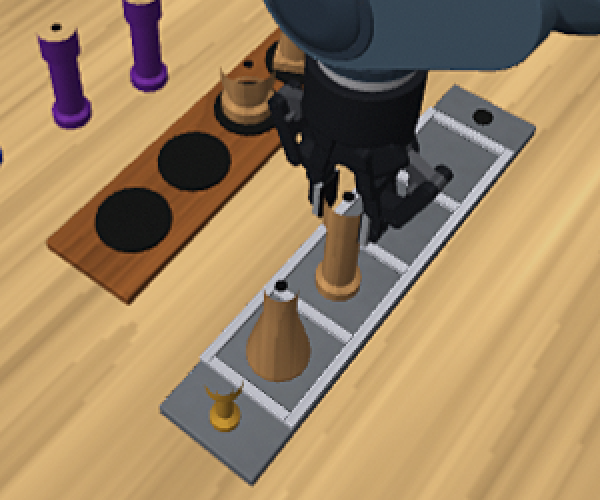

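The tall one sits upright and centred in bay 2, just touching. Release and go to the wide one.

```bash
python3 -m pendant '[[0,0,0,0,0,0,0.4],[0,0,0,0,0,0,0.5],[0,0,0,0,0,0,0.6],[0,0,0,0,0,0,0.75],[0,0,0,0,0,0,0.75],[0,0,0,0,0,20,0.8],[0,0,0,0,0,40,0.8],[0,0,0,0,0,20,0.9],[0,0,0,0,0,0,0.9]]'
python3 -m pendant '[[0,0,0,30.5,-15,0,0.9],[0,0,0,35,-20,0,0.9],[0,0,0,35,-20,0,0.9],[0,0,0,35,-20,0,0.9],[0,0,0,35,-20,0,0.9],[0,0,0,0,0,0,0.9],[0,0,0,0,0,0,0.9],[0,0,0,0,0,0,0.9]]'
```

```text
clock: 11.6
eef_pos: [472.2, 92.8, 345.3]
ee_rot: [3.134, 0.0, 1.571]
force: [0.2, -0.3, 0.5]
finger_gap: 77.0
finger_force: 0.0
clock: 12.4
eef_pos: [640.8, -1.6, 340.5]
ee_rot: [-3.139, -0.001, 1.571]
force: [0.0, 0.1, 0.2]
finger_gap: 76.4
finger_force: 0.0
```

```bash
python3 -m pendant '[[0,0,0,1,0,-40,0.9],[0,0,0,0,0,-40,0.9],[0,0,0,0,0,-30,0.9],[0,0,0,0,0,-20,0.9],[0,0,0,0,0,0,0.9],[0,0,0,0,0,0,0.4],[0,0,0,0,0,0,0],[0,0,0,0,0,0,0],[0,0,0,0,0,0,0],[0,0,0,0,0,0,0],[0,0,0,0,0,0,0]]'
python3 -m pendant '[[0,0,0,0,0,10,0],[0,0,0,0,0,30,0],[0,0,0,0,0,30,0],[0,0,0,0,0,0,0],[0,0,0,0,0,0,0]]'
```

```text
clock: 13.5
eef_pos: [643.5, -2.2, 214.1]
ee_rot: [3.138, 0.0, 1.571]
force: [-1.2, 1.8, 6.4]
finger_gap: 47.2
finger_force: 31.4
clock: 14.0
eef_pos: [642.7, -2.2, 282.8]
ee_rot: [3.14, 0.0, 1.571]
force: [0.5, -0.2, -0.4]
finger_gap: 47.2
finger_force: 31.2
```

```bash
python3 -m pendant '[[0,0,0,-30.5,3,0,0],[0,0,0,-40,5,0,0],[0,0,0,-40,5,0,0],[0,0,0,-40,4,0,0],[0,0,0,-20,0,0,0],[0,0,0,0,0,-30,0],[0,0,0,0,0,-30,0],[0,0,0,0,0,-8,0],[0,0,0,0,0,-4,0],[0,0,0,0,0,0,0],[0,0,0,0,0,0,0]]'
python3 -m pendant '[[0,0,0,0,0,-1.5,0],[0,0,0,0,0,0,0]]'; python3 -m pendant '[[0,0,0,0,0,-1,0],[0,0,0,0,0,0,0]]'
python3 - <<'E'
from bench import *; import cv2
cv2.imwrite("pics/s6.png",grab_frame("side")[150:400,200:500].repeat(2,0).repeat(2,1))
E
```

```text
clock: 15.1
eef_pos: [472.8, 14.7, 210.6]
ee_rot: [3.14, 0.0, 1.571]
force: [0.1, 0.5, -0.1]
finger_gap: 47.2
finger_force: 31.4
clock: 15.3
eef_pos: [472.4, 14.8, 208.7]
ee_rot: [3.141, 0.0, 1.571]
force: [0.7, -0.1, -1.3]
finger_gap: 47.0
finger_force: 31.4
clock: 15.5
eef_pos: [472.5, 14.8, 208.1]
ee_rot: [3.141, 0.0, 1.571]
force: [-2.6, -0.1, 5.8]
finger_gap: 46.9
finger_force: 31.8
```

View pics/s6.png

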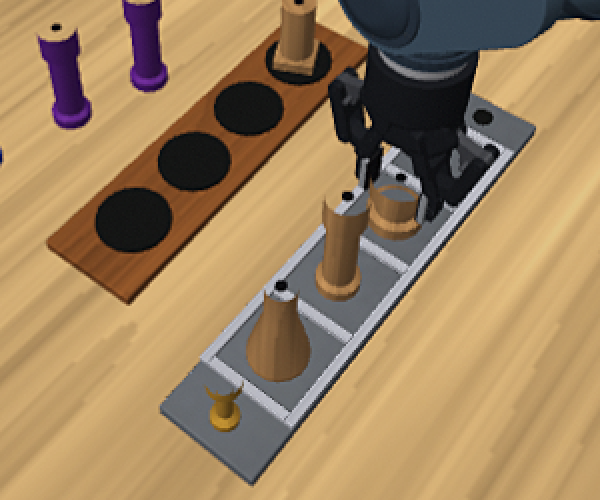

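Wide touches bay 3's floor, upright. Release and go to the square one.

```bash
python3 -m pendant '[[0,0,0,0,0,0.5,0.55],[0,0,0,0,0,0,0.65],[0,0,0,0,0,0,0.75],[0,0,0,0,0,0,0.9],[0,0,0,0,0,0,0.9],[0,0,0,0,0,20,0.9],[0,0,0,0,0,40,0.9],[0,0,0,0,0,40,0.9],[0,0,0,0,0,0,0.9]]'
python3 -m pendant '[[0,0,0,33.5,-17,0,0.9],[0,0,0,35,-19,0,0.9],[0,0,0,35,-19,0,0.9],[0,0,0,35,-19,0,0.9],[0,0,0,35,-19,0,0.9],[0,0,0,0,0,0,0.9],[0,0,0,0,0,0,0.9],[0,0,0,0,0,0,0.9]]'
```

```text
clock: 16.45
eef_pos: [474.2, 14.5, 313.6]
ee_rot: [3.13, 0.002, 1.571]
force: [-0.0, -0.0, -0.3]
finger_gap: 76.6
finger_force: 0.0
clock: 17.25
eef_pos: [644.8, -77.6, 306.7]
ee_rot: [-3.14, -0.001, 1.571]
force: [0.1, -0.6, -0.3]
finger_gap: 76.7
finger_force: 0.0
```

```bash
python3 -m pendant '[[0,0,0,1,0,-30,0.9],[0,0,0,0,0,-30,0.9],[0,0,0,0,0,-20,0.9],[0,0,0,0,0,0,0.9],[0,0,0,0,0,0,0.4],[0,0,0,0,0,0,0],[0,0,0,0,0,0,0],[0,0,0,0,0,0,0],[0,0,0,0,0,0,0],[0,0,0,0,0,0,0]]'
python3 -m pendant '[[0,0,0,0,0,10,0],[0,0,0,0,0,30,0],[0,0,0,0,0,30,0],[0,0,0,0,0,0,0],[0,0,0,0,0,0,0]]'
```

```text
clock: 18.25
eef_pos: [647.3, -78.3, 229.7]
ee_rot: [3.139, 0.001, 1.571]
force: [-1.8, 0.3, 6.3]
finger_gap: 31.0
finger_force: 30.3
clock: 18.75
eef_pos: [646.6, -78.2, 298.4]
ee_rot: [3.14, 0.0, 1.571]
force: [0.0, 0.6, -1.1]
finger_gap: 31.2
finger_force: 29.9
```

```bash
python3 -m pendant '[[0,0,0,-34,3,0,0],[0,0,0,-40,4,0,0],[0,0,0,-40,4,0,0],[0,0,0,-40,4,0,0],[0,0,0,-20,0,0,0],[0,0,0,0,0,-30,0],[0,0,0,0,0,-30,0],[0,0,0,0,0,-8,0],[0,0,0,0,0,-4,0],[0,0,0,0,0,0,0],[0,0,0,0,0,0,0]]'
python3 -m pendant '[[0,0,0,0,0,-1.5,0],[0,0,0,0,0,0,0]]'; python3 -m pendant '[[0,0,0,0,0,-1,0],[0,0,0,0,0,0,0]]'
```

```text
clock: 19.85
eef_pos: [473.2, -63.4, 226.7]
ee_rot: [3.14, 0.001, 1.571]
force: [0.2, -0.3, 0.2]
finger_gap: 31.5
finger_force: 30.1
clock: 20.05
eef_pos: [472.9, -63.2, 224.8]
ee_rot: [3.14, 0.0, 1.571]
force: [-0.2, 0.0, -0.8]
finger_gap: 31.2
finger_force: 30.1
clock: 20.25
eef_pos: [472.9, -63.2, 223.7]
ee_rot: [3.141, 0.0, 1.571]
force: [-0.1, 0.5, 2.8]
finger_gap: 31.5
finger_force: 30.5
```

Contact. Release, rise and clear the arm to the right for a final look.

```bash
python3 -m pendant '[[0,0,0,0,0,0,0.4],[0,0,0,0,0,0,0.5],[0,0,0,0,0,0,0.6],[0,0,0,0,0,0,0.75],[0,0,0,0,0,0,0.75],[0,0,0,0,0,20,0.8],[0,0,0,0,0,40,0.8],[0,0,0,0,0,40,0.8],[0,0,0,0,0,40,0.8],[0,0,0,0,0,0,0.8]]'
python3 -m pendant '[[0,0,0,0,-25,0,0.8],[0,0,0,0,-40,0,0.8],[0,0,0,0,-40,0,0.8],[0,0,0,0,-40,0,0.8],[0,0,0,0,-40,0,0.8],[0,0,0,0,-40,0,0.8],[0,0,0,0,-40,0,0.8],[0,0,0,0,-25,0,0.8],[0,0,0,0,0,0,0.8],[0,0,0,0,0,0,0.8]]'
python3 - <<'E'
from bench import *; import cv2
a=grab_frame("side")[150:400,200:500].repeat(2,0).repeat(2,1)
cv2.imwrite("pics/s7.png",a)
b=grab_frame("top");cv2.imwrite("pics/t7.png",cv2.convertScaleAbs(cv2.resize(b[220:300,210:410],None,fx=4,fy=4,interpolation=cv2.INTER_CUBIC),alpha=1.5))
E
```

```text
clock: 21.25
eef_pos: [474.2, -63.7, 369.7]
ee_rot: [3.13, 0.004, 1.571]
force: [0.5, 0.5, 0.2]
finger_gap: 68.6
finger_force: 0.0
clock: 22.25
eef_pos: [472.3, -353.2, 362.0]
ee_rot: [-3.14, -0.002, 1.57]
force: [-0.4, 0.4, -0.3]
finger_gap: 68.0
finger_force: 0.0
```

View pics/s7.png

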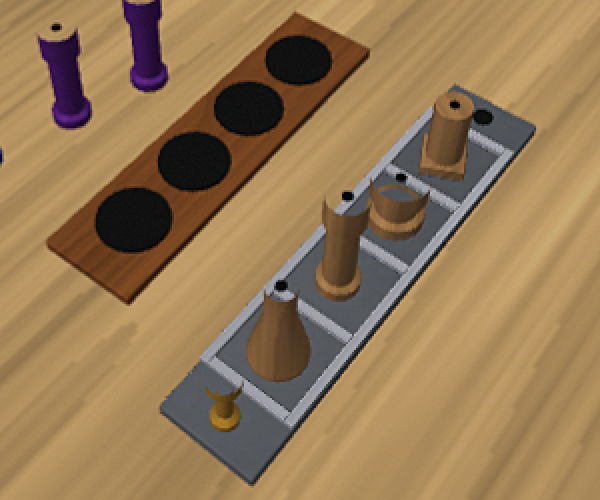

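View pics/t7.png

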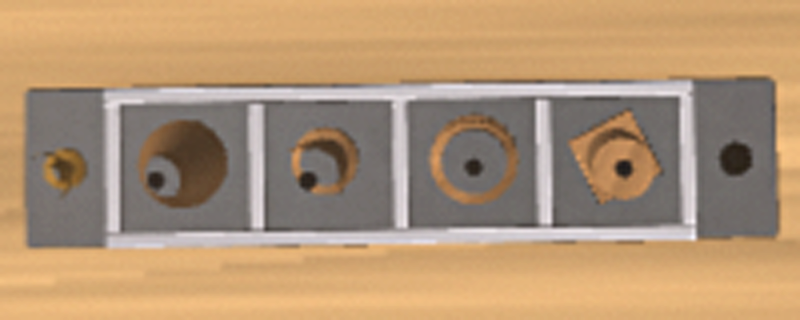

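All four stand upright in order: cone, tall, wide and square counted from the post, with bases within about 3 mm of the bay centres (crop px 184, 327, 474 and 617 against bays at 186, 330, 473 and 615).

```bash
python3 -c "from bench import close_job; print(close_job())"
```

```text
the job is handed in; nothing more can be done
None
```

The job is handed in at about 22 s of the 102 s limit: cone, tall, wide and square stand upright in that order from the guide post, each about 3 mm or less from its bay centre in the last picture; the hand-in returned no verdict.

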